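Portion-board loading with sprung tongs

ROBOT

A 7-joint arm with a two-finger parallel gripper is mounted at the origin on the work surface. World frame = base frame: x ahead of the robot, y to its left, z up, the work surface at z = 0. Lengths are in m, angles in rad, forces in N, time in s.
With the tool pointing down it reaches from about 0.4 to 0.85 m from the base axis. Payload 10.4 kg.
Tool frame: the origin (TCP) lies at the very end of the fingers, on their centre line; the grasp point (between the pads) lies 19 mm behind it (pinch_z is the distance from the TCP to the grasp point, in m); z points along the fingers, y is the line along which they close (so a half turn about z gives the same grasp; the last joint's range is limited). The gripper opens to 87 mm and grips with 3 to 60 N. Pads are 19 mm wide; open, the fingers measure 117 mm over their backs; the gripper's body (75 mm by 190 mm) begins 51 mm behind the grasp point.
Start: joints at [-1.271, 0.332, -0.065, 1.46, 0.022, 1.35, -0.088], TCP at [0.198, 0.593, 0.223] pointing down, gripper open.
Joint ranges: [-2.6, 2.6], [-0.5, 2.12], [-1.47, 1.34], [0.16, 2.42], [-1.27, 4.41], [0.06, 2.06], [-2.6, 2.6]. Speed limits (rad/s): [2.22, 2.22, 2.79, 2.79, 3.14, 3.14, 3.14].

INTERFACE

Orientations are given as [roll, pitch, yaw] about the fixed x, y, z axes, in that order (R = Rz(yaw) Ry(pitch) Rx(roll)).
In Python, from plant import get_obs, capture, camera_model, sign_off, pinch_z gives the robot as it stands.
- The arm moves only by the tool send_rows, never from a script. Its argument "plan" is text: rows parted by semicolons, each of 7 numbers parted by spaces: the shift along the tool's x, y, z in m, then the turn, a rotation vector about the tool's x, y, z in rad, then the opening, from -1 (shut) to 1 (fully open), so that 0 is half open. A call has 1 to 12 rows; each row is the pose to reach, as a shift and turn from the pose commanded when the call began, along the tool's axes at that moment; what a row does not reach only later rows make up. A row lasts 1/8 s, in which the tool goes at most 62.5 mm and 10.7 degrees, less where a joint would pass 70% of its speed; a pose out of reach is approached as far as the arm can. A call with a gripper value outside its range is refused whole. The fingers move at their own pace and stop on an object; the grip force is fixed at half the most. Time passes only in rows, so rows that repeat a pose let the fingers close. It gives the time, the measured TCP pose, the force, the opening and the grip force at its end, in the units of the state.
- get_obs(): the state, without advancing time (a new reading comes with each control period).
- capture(name): name is "scene" or "top"; returns the picture (480x640x3 uint8, red, green, blue); there is no depth.
- camera_model(name): a dict with "intrinsics" (3x3 intrinsics, pixels), "k1" (the pictures are not rectified: a ray, as slopes to the right and down, at radius r is drawn at 1 + k1 r^2 times it, then the intrinsics apply), "rvec" (rotation vector, rad) and "tvec" (3), from world to camera coordinates, as OpenCV has them. Camera axes: x right, y down, z forward; pixel columns grow to the right and rows downward; lengths in m; the calibration is good to about 2 mm. A picture is of the moment at which its call begins. camera_model takes no time and is no camera call.
- sign_off(): hands the job in; it is judged then, once.
The state is a dict: "time_s": time; "qpos": joint angles; "qd": joint speeds; "joint_torque": joint torques, N m; "eef_pos": TCP position; "eef_rot": TCP orientation; "wrist_force": force on the tool from outside, world axes, zero at the start; "moment": the same for the moment, N m; "grip_width": finger opening in m; "grip_force": force on a finger pad.
Only numpy, scipy, OpenCV 4.12 (cv2) and the standard library are available. Lean on these libraries where they do the work, as an engineer would, in place of code of your own. Each camera call takes 0.05 s, during which the arm holds its last target. There are 200 camera calls.

TASK

Take the sprung tongs out of their white pot, squeeze them shut on the dark chocolate bar, carry it from the marble slab to the wooden portioning board and let it go there without dropping it. Then push the bar with the tongs until one long side lies flush against the board's long fence and one end flush against its end stop, and stand the tongs back in their pot. Never touch the bar with the robot itself, and leave the other two bars and the pantry goods where they are.

Things in the scene. Friction and masses are not known exactly. Their poses are not given: they have to be found in the camera images.
- tongs: Steel spring tongs with red grip pads, 156 mm tall, 22 mm deep (x), 130 g, standing upright in the pot, jaws down; pose is that of their centre line. Origin: on it, level with the shut jaws' lower ends (spread at rest, these stand 2 mm above it on the pot's floor). z points up to the hinge (axis x, at z = 150 mm). Both arms swing alike along y. Squeezing the pads along y shuts the jaws.
- tongs_grip (a point): Centre line at the red flat pads on the arms' outsides, z = 112 mm in the tongs; pads 28 mm tall (z 98 to 126), 22 mm deep. Width over the pads (y): 64 mm free, 54 on a bar (pads then parallel), about 50 shut. Each pad pushes back about 5 N at first touch, 8 N at the bar's width, 17 N shut; squeezing with 25 to 30 N holds a bar firmly. Opened past 64 mm the tongs fall; 61.5 mm keeps them held, open.
- tongs_jaws (a point): Centre line at mid-height of the jaws, z = 14 mm in the tongs. Jaws z = 0 to 28 mm, 22 mm deep in x, 5 mm thick, 7 mm over the outer heel of the lowest 8 mm. Gap between them along y: 58 mm free, about 53 mm with the pads held at 61.5 mm, 32 mm on a bar, 0 shut; shut they are about 17 mm thick and can push with their sides.
- tongs_left (a joint): Turn of one tong arm, rad (the other turns alike): 0 free and open, about 0.095 on a bar, 0.20 jaws touching.
- pot: White ceramic rectangular pot, fixed, outside 46 (x) x 94 (y) x 70 mm tall, open on top, walls and floor 5 mm. Origin: centre of its underside, z up, long side along y. The tongs stand in it with their y along its y.
- dark_bar: The dark chocolate bar to be moved, nearly black brown, 120 (x) x 32 (y) x 24 (z) mm, 115 g. Origin: centre of its underside.
- slab: White marble slab, fixed, 160 (x) x 220 (y) x 12 mm; the three bars lie on it side by side, about 66 mm apart. Origin: centre of its underside.
- board: Light wooden portioning board, fixed, deck 200 (x) x 120 (y) x 16 mm; origin: centre of its underside. Dark wooden long fence along its +y edge (14 mm thick) and dark end stop along its +x edge (15 mm thick), both rising 19 mm above the deck.
- corner (a point): Inner corner of the board on its deck surface (16 mm above the worktop), where the inner faces of long fence and end stop meet. Axes as the board's: the fence's face runs along -x from here, the stop's face along -y.
- milk_bar: Mid-brown chocolate bar, same size, to be left alone. Origin: centre of its underside.
- white_bar: Cream white chocolate bar, same size, to be left alone. Origin: centre of its underside.
- spice_jar: Amber jar with red cap, 48 mm across, 100 mm tall, bystander. Origin: centre of its underside.
- tin: Food tin with yellow label, 66 mm across, 85 mm tall, bystander. Origin: centre of its underside.
- tea_box: Cardboard tea box 60 x 120 x 70 mm, bystander. Origin: centre of its underside.
- spoon: Spoon 180 mm long lying flat along its x, bystander.
Not all that is in view belongs to the job. Leave any yellow look-alike of the dark_bar alone.

How it is judged:
By the outcome, as a careful person would: the job done as asked, in the order asked, and still so for the second after the job is handed in, with the robot touching nothing.
It also fails if it takes over 66 s, if anything falls off the work surface, if the arm or the gripper's body presses on something with over 40 N, if the wrist force passes 120 N, or if a joint passes its speed limit or range.

## Working session

There is one attempt and no reset: what is moved stays moved. The work goes in short steps, Python scripts to look and compute and a tool call to move; the robot and the scene stay as the last step left them, time stands still between calls to the robot, and variables do not carry over. Pictures are saved under pics/ and viewed, at most 10 in all, crops included, and the job is handed in when it is done.

Besides the shell and the picture viewer there is one more tool, called after "Request:" by a JSON object that holds its "op" and its "data", one argument or row to a line. send_rows: Moves the arm, as the interface text tells. Its arguments: {"type":"object","properties":{"plan":{"type":"string"}},"required":["plan"]}

```bash
ls; mkdir -p pics; python3 - <<'E'
from plant import *
import cv2,numpy as np
for n in("scene","top"):
    im=capture(n);cv2.imwrite(f"pics/{n}0.png",im[:,:,::-1]);m=camera_model(n);print(n,m)
    R=cv2.Rodrigues(np.array(m["rvec"]))[0];print(-R.T@np.array(m["tvec"]))
o=get_obs();print(o,pinch_z)
E
```

```text
pics
scene {'intrinsics': array([[580.82551447,   0.        , 324.65086514],
       [  0.        , 580.82551447, 244.63842295],
       [  0.        ,   0.        ,   1.        ]]), 'k1': -0.18191421850441972, 'rvec': array([ 1.17616982,  2.48480019, -0.84434729]), 'tvec': array([ 0.40221993, -0.26458722,  1.55288528])}
[1.13797168 0.42976465 1.07868567]
top {'intrinsics': array([[495.56972766,   0.        , 318.09870015],
       [  0.        , 495.56972766, 240.85488976],
       [  0.        ,   0.        ,   1.        ]]), 'k1': 0.042672760340551445, 'rvec': array([ 2.13494238, -2.08956598,  0.19313479]), 'tvec': array([-0.05700738,  0.59071094,  1.22315729])}
[ 0.3427245  -0.06428038  1.31404375]
{'time_s': 0.1, 'qpos': array([-1.27056912,  0.33282358, -0.0647032 ,  1.46086567,  0.02162066,
        1.34988495, -0.08852038]), 'qd': array([-0.00030834, -0.00258619, -0.00206728, -0.00232255, -0.00134243,
        0.00097882,  0.00149763]), 'joint_torque': array([ 2.70971432e-03, -6.24547648e+01,  2.52241030e-02, -3.90716100e+01,
       -6.13920903e-02,  3.65422829e-02,  1.19234046e-04]), 'eef_pos': array([0.19817892, 0.59238295, 0.22182022]), 'eef_rot': array([-3.14030956e+00,  7.65849841e-05,  2.81877207e+00]), 'wrist_force': array([-0.38119142, -0.8692283 , -0.16028857]), 'moment': array([ 0.0055526 ,  0.00664731, -0.00200536]), 'grip_force': 0.0, 'grip_width': 0.08730904943752962} 0.0187
```

View pics/scene0.png

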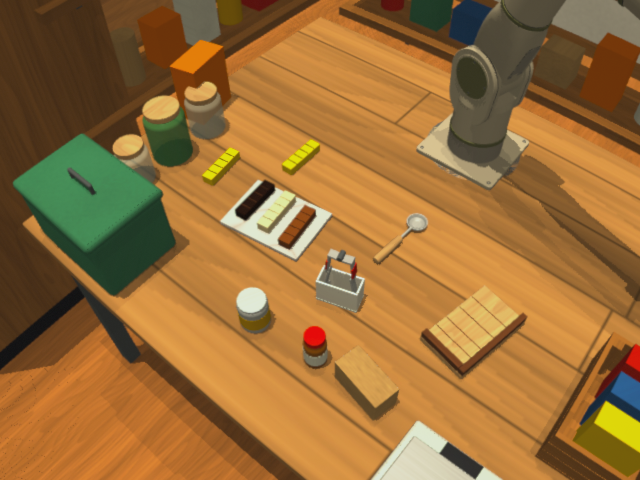

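View pics/top0.png

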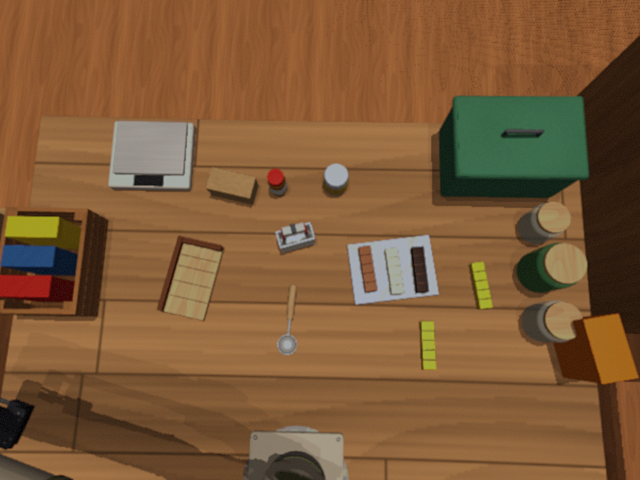

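The top view shows the dark bar at (419,270), white at (395,270) and milk at (367,269) on the slab. Two yellow look-alikes lie at (482,285) and (428,345). The pot with the tongs is at (296,237), and the board at (192,280) has its fence on the left and its stop at the top. In the scene view the dark bar is at (256,200), the pot at (340,288) and the board at (474,330).

Candidates for the dark bar: top (419,270) is near-black brown and on the slab, so it fits. (482,285) and (428,345) are yellow and off the slab, so they're the look-alikes. I'll confirm in an enlarged crop.

```bash
cat > h.py <<'E'
import cv2,numpy as np
from plant import *
def cam(n):
    m=camera_model(n);R=cv2.Rodrigues(np.array(m["rvec"]))[0]
    return m["intrinsics"],np.array([m["k1"],0,0,0,0.]),R,np.array(m["tvec"])
def ray(n,uv):
    K,d,R,t=cam(n);p=cv2.undistortPoints(np.float64(uv).reshape(-1,1,2),K,d).reshape(-1,2)
    return -R.T@t,np.c_[p,np.ones(len(p))]@R
def onplane(n,uv,z):
    c,v=ray(n,uv);return c+v*((z-c[2])/v[:,2])[:,None]
def proj(n,P):
    K,d,R,t=cam(n);return cv2.projectPoints(np.float64(P).reshape(-1,1,3),cv2.Rodrigues(R)[0],t,K,d)[0].reshape(-1,2)
def rect(n,mask,z):
    """largest blob -> plane points -> min area rect: centre,size,angle of long side"""
    k,l,s,c=cv2.connectedComponentsWithStats(mask.astype(np.uint8))
    i=1+np.argmax(s[1:,4]);ys,xs=np.nonzero(l==i)
    P=onplane(n,np.c_[xs,ys],z)[:,:2]
    (cx,cy),(w,h),a=cv2.minAreaRect(np.float32(P*1000))
    if w<h:w,h,a=h,w,a+90
    return np.round([cx,cy,w,h,(a+90)%180-90,s[i,4]],1)
def win(im,x0,y0,x1,y1):
    m=np.zeros(im.shape[:2],bool);m[y0:y1,x0:x1]=1;return m
E
python3 - <<'E'
from h import *
im=cv2.imread("pics/top0.png");sc=cv2.imread("pics/scene0.png")
a=cv2.resize(im[200:380,340:500],None,fx=2.4,fy=2.4,interpolation=cv2.INTER_CUBIC)
b=cv2.resize(im[215:330,150:330],(400,256),interpolation=cv2.INTER_CUBIC)
c=cv2.resize(sc[240:320,305:380],(187,200));c=cv2.resize(sc[235:315,300:400],(400,320-144))
out=np.zeros((432,384+400,3),np.uint8);out[:,:384]=a;out[:256,384:]=b;out[256:,384:]=c
cv2.imwrite("pics/crop0.png",out)
def m(im):return im.astype(int)
for n,I,w in(("top",im,(340,225,440,310)),("scene",sc,(215,170,335,265))):
    H=cv2.cvtColor(I,cv2.COLOR_BGR2HSV);v=H[...,2];s=H[...,1];W=win(I,*w)
    print(n,"dark",rect(n,W&(v<70),.036))
    print(n,"milk",rect(n,W&(v>70)&(v<190)&(s>130)&(H[...,0]<20),.036) if n=="top" else"")
    print(n,"slab",rect(n,cv2.morphologyEx((W&(s<70)&(v>120)).astype(np.uint8),cv2.MORPH_CLOSE,np.ones((9,9))),.012))
H=cv2.cvtColor(im,cv2.COLOR_BGR2HSV)
W=win(im,270,215,325,258)
print("pot",rect("top",cv2.morphologyEx((W&(H[...,1]<70)&(H[...,2]>90)).astype(np.uint8),cv2.MORPH_CLOSE,np.ones((7,7))),.07))
for n,I,w in(("top",im,(270,215,325,258)),("scene",sc,(310,240,375,315))):
    W=win(I,*w);J=I.astype(int);r=W&(J[...,2]>110)&(J[...,1]<60)&(J[...,0]<70)
    k,l,s,c=cv2.connectedComponentsWithStats(r.astype(np.uint8));print(n,"red",s[1:].tolist(),c[1:].round(1).tolist())
J=im.astype(int);W=win(im,150,225,235,330)
print("board hsv light",H[280,195],"fence",H[270,172],"stop",H[243,200],"wood",H[340,195])
print(H[285,155:230].tolist())
E
```

```text
top dark [ 526.  -306.4  117.5   32.6    5.5  537. ]
top milk [ 532.4 -232.6  261.5  220.4  -88.9 3158. ]
top slab [ 529.9 -240.7  222.2  162.6  -81.8 3914. ]
scene dark [ 531.4 -299.5  126.2   40.1    5.6  635. ]
scene milk 
scene slab [ 528.4 -238.1  221.   162.8  -81.8 2716. ]
pot [604.   15.9  99.3  58.  -79.8 743. ]
top red [[305, 226, 1, 2, 2], [305, 229, 1, 1, 1]] [[305.0, 226.5], [305.0, 229.0]]
scene red [[326, 262, 2, 2, 3], [351, 264, 6, 9, 19]] [[326.3, 262.3], [353.4, 267.8]]
board hsv light [ 21 103 164] fence [ 10 179  87] stop [ 11 189  85] wood [ 14 143 159]
[[15, 149, 140], [14, 148, 141], [15, 152, 141], [14, 148, 141], [14, 146, 141], [14, 148, 141], [15, 149, 142], [14, 147, 137], [12, 157, 114], [9, 165, 96], [10, 165, 93], [10, 178, 93], [10, 163, 97], [10, 171, 79], [10, 191, 40], [15, 143, 68], [17, 126, 136], [19, 110, 164], [21, 99, 167], [22, 98, 166], [24, 95, 164], [23, 94, 165], [20, 104, 164], [18, 114, 164], [18, 113, 165], [18, 113, 165], [19, 109, 166], [19, 107, 165], [19, 108, 165], [20, 108, 165], [20, 107, 165], [19, 111, 165], [19, 111, 166], [20, 107, 164], [20, 105, 163], [19, 112, 162], [19, 113, 162], [19, 108, 161], [20, 104, 159], [18, 111, 156], [18, 117, 148], [19, 119, 143], [18, 116, 149], [18, 116, 150], [17, 121, 146], [16, 123, 143], [16, 122, 146], [19, 116, 149], [19, 114, 155], [18, 112, 160], [18, 116, 161], [18, 114, 161], [18, 112, 164], [20, 106, 164], [21, 100, 166], [21, 101, 167], [20, 105, 163], [18, 114, 137], [15, 135, 100], [14, 151, 108], [14, 152, 129], [15, 151, 137], [14, 144, 138], [14, 145, 137], [14, 143, 139], [14, 148, 136], [14, 148, 136], [14, 146, 136], [14, 148, 136], [14, 147, 135], [14, 144, 136], [14, 148, 136], [14, 148, 136], [14, 144, 136], [14, 147, 134]]
```

View pics/crop0.png

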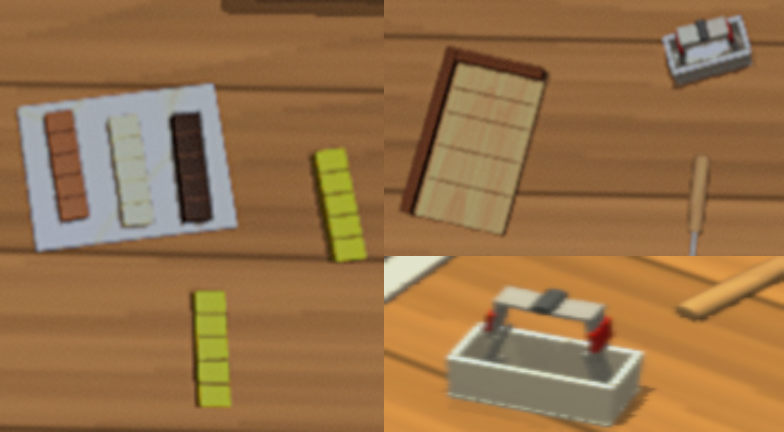

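The crop confirms the dark bar is near-black and rightmost on the slab, with the yellow ones off it. The tongs' red pads sit at both ends of the pot's long axis.

```bash
cat >> h.py <<'E'
def tri(a,b):
    c1,v1=ray("top",[a]);c2,v2=ray("scene",[b]);v1,v2=v1[0],v2[0]
    s=np.linalg.lstsq(np.c_[v1,-v2],c2-c1,rcond=None)[0]
    p,q=c1+s[0]*v1,c2+s[1]*v2;return (p+q)/2,np.linalg.norm(p-q)
def move(p,yaw):
    """tool-frame shift and z turn (deg) to world TCP p, yaw deg"""
    o=get_obs();R=cv2.Rodrigues(np.zeros(3))[0]
    from scipy.spatial.transform import Rotation as Ro
    r=Ro.from_euler("xyz",o["eef_rot"]);g=Ro.from_euler("xyz",[180,0,yaw],degrees=True)
    print("shift",(r.inv().apply(np.array(p)-o["eef_pos"])).round(4),"rv",(r.inv()*g).as_rotvec().round(4))
E
python3 - <<'E'
from h import *
im=cv2.imread("pics/top0.png");sc=cv2.imread("pics/scene0.png")
print("hinge",tri([293.5,229.4],[341.5,255.9]), onplane("top",[[293.5,229.4]],.158))
# pot rim: bright white
for n,I,w in(("top",im,(270,215,325,258)),("scene",sc,(310,240,375,315))):
    H=cv2.cvtColor(I,cv2.COLOR_BGR2HSV);W=win(I,*w)
    for t in(150,180,200):print(n,t,rect(n,cv2.morphologyEx((W&(H[...,1]<60)&(H[...,2]>t)).astype(np.uint8),cv2.MORPH_CLOSE,np.ones((3,3))),.07))
H=cv2.cvtColor(im,cv2.COLOR_BGR2HSV);W=win(im,155,225,235,330)
m=cv2.morphologyEx((W&(H[...,1]<128)&(H[...,2]>130)).astype(np.uint8),cv2.MORPH_CLOSE,np.ones((5,5)))
print("deck",rect("top",m,.016))
k,l,s,c=cv2.connectedComponentsWithStats(m);i=1+np.argmax(s[1:,4]);ys,xs=np.nonzero(l==i)
P=onplane("top",np.c_[xs,ys],.016)[:,:2];b=cv2.boxPoints(cv2.minAreaRect(np.float32(P*1000)));print(b.round(1).tolist())
m=(W&(H[...,0]<13)&(H[...,2]<115)&(H[...,1]>150))
k,l,s,c=cv2.connectedComponentsWithStats(m.astype(np.uint8));i=1+np.argmax(s[1:,4]);ys,xs=np.nonzero(l==i)
P=onplane("top",np.c_[xs,ys],.035)[:,:2];print("L outer box",cv2.boxPoints(cv2.minAreaRect(np.float32(P*1000))).round(1).tolist())
move([.61,.018,.20],190.2)
E
```

```text
hinge (array([0.59932969, 0.01556647, 0.15034476]), np.float64(0.003642505241982681)) [[0.59863742 0.01352621 0.158     ]]
top 150 [607.4  14.1  89.6  48.4 -73.  244. ]
top 180 [597.   14.6  37.3   8.9 -74.5  42. ]Traceback (most recent call last):
  File "<stdin>", line 7, in <module>
  File "h.py", line 16, in rect
    i=1+np.argmax(s[1:,4]);ys,xs=np.nonzero(l==i)
        ~~~~~~~~~^^^^^^^^^
    return _wrapfunc(a, 'argmax', axis=axis, out=out, **kwds)
    return bound(*args, **kwds)
ValueError: attempt to get argmax of an empty sequence
```

```bash
python3 - <<'E'
from h import *
im=cv2.imread("pics/top0.png");sc=cv2.imread("pics/scene0.png")
H=cv2.cvtColor(im,cv2.COLOR_BGR2HSV);W=win(im,270,215,325,258)
# pot: hull of rim in both views (outer rim corners = extreme of low-sat mask), far edges are rim-only
print("rim corners from crop top", onplane("top",[[384+0,0]],.07)[0][:0])
c=lambda x,y:[150+(x-384)*.45,215+y*115/256]
q=np.array([c(663,40),c(742,16),c(750,50)])   # far-left, far-right, near-right rim (approx from crop)
print((onplane("top",q,.07)*1000).round(0)[:,:2].tolist())
s=lambda x,y:[300+(x-384)*.25,235+(y-256)*80/176]
q=np.array([s(449,358),s(497,327),s(641,352),s(604,391)])
print("scene rim",(onplane("scene",q,.07)*1000).round(0)[:,:2].tolist())
print("plate ends top",(onplane("top",[c(680,42),c(728,28)],.158)*1000).round(0)[:,:2].tolist(),"scene",(onplane("scene",[s(498,300),s(605,313)],.158)*1000).round(0)[:,:2].tolist())
W=win(im,155,225,235,330)
m=cv2.morphologyEx((W&(H[...,1]<128)&(H[...,2]>130)).astype(np.uint8),cv2.MORPH_CLOSE,np.ones((5,5)))
print("deck",rect("top",m,.016))
k,l,s,c=cv2.connectedComponentsWithStats(m);i=1+np.argmax(s[1:,4]);ys,xs=np.nonzero(l==i)
P=onplane("top",np.c_[xs,ys],.016)[:,:2];b=cv2.boxPoints(cv2.minAreaRect(np.float32(P*1000)));print(b.round(1).tolist())
m=(W&(H[...,0]<13)&(H[...,2]<115)&(H[...,1]>150))
k,l,s,c=cv2.connectedComponentsWithStats(m.astype(np.uint8));i=1+np.argmax(s[1:,4]);ys,xs=np.nonzero(l==i)
P=onplane("top",np.c_[xs,ys],.035)[:,:2];print("L outer box",cv2.boxPoints(cv2.minAreaRect(np.float32(P*1000))).round(1).tolist())
move([.60,.015,.20],192)
E
```

```text
rim corners from crop top []
[[608.0, 65.0], [638.0, -25.0], [598.0, -36.0]]
scene rim [[636.0, -18.0], [593.0, -22.0], [568.0, 55.0], [615.0, 67.0]]
plate ends top [[587.0, 38.0], [604.0, -13.0]] scene [[617.0, -1.0], [595.0, 49.0]]
deck [ 486.   283.7  184.3  105.8  -11.9 2793. ]
[[384.8999938964844, 250.89999389648438], [565.2999877929688, 213.0], [587.0, 316.5], [406.70001220703125, 354.3999938964844]]
L outer box [[384.70001220703125, 251.0], [579.0, 208.1999969482422], [604.7999877929688, 325.3999938964844], [410.5, 368.20001220703125]]
shift [-0.5642 -0.4201  0.0224] rv [-1.300e-03 -3.000e-04 -5.323e-01]
```

Request:
{"op": "send_rows", "data": {
  "plan": "-0.5655 -0.4175 0.0224 0 0 -0.62 1;-0.5655 -0.4175 0.0224 0 0 -0.62 1;-0.5655 -0.4175 0.0224 0 0 -0.62 1;-0.5655 -0.4175 0.0224 0 0 -0.62 1;-0.5655 -0.4175 0.0224 0 0 -0.62 1;-0.5655 -0.4175 0.0224 0 0 -0.62 1;-0.5655 -0.4175 0.0224 0 0 -0.62 1;-0.5655 -0.4175 0.0224 0 0 -0.62 1;-0.5655 -0.4175 0.0224 0 0 -0.62 1;-0.5655 -0.4175 0.0224 0 0 -0.62 1;-0.5655 -0.4175 0.0224 0 0 -0.62 1;-0.5655 -0.4175 0.0224 0 0 -0.62 1"
}}

```text
time_s: 1.6
eef_pos: [0.6031, 0.0128, 0.1995]
eef_rot: [-3.14, -0.001, -2.849]
wrist_force: [-0.3, 0.6, -0.3]
grip_width: 0.0871
grip_force: 0.0
```

```bash
python3 - <<'E'
from h import *
im=capture("scene")[:,:,::-1]
cv2.imwrite("pics/s1.png",cv2.resize(im[170:320,270:420],None,fx=4,fy=4,interpolation=cv2.INTER_CUBIC))
move([.602,.017,.096],197)
print(get_obs()["eef_pos"])
# projected targets: tongs hinge & pads for hypothesised pose
c=np.array([.602,.017]);y=np.array([-np.sin(np.radians(17)),np.cos(np.radians(17))])
P=[[*(c+s*.032*y),.115] for s in(1,-1)]+[[*c,.159]]
print(((proj("scene",P)-[270,170])*4).round(0).tolist())
E
```

```text
shift [-0.0002  0.0057  0.1033] rv [-0.0023 -0.0011 -0.0052]
[0.60351824 0.01177973 0.19934627]
[[339.0, 409.0], [222.0, 370.0], [281.0, 338.0]]
```

View pics/s1.png

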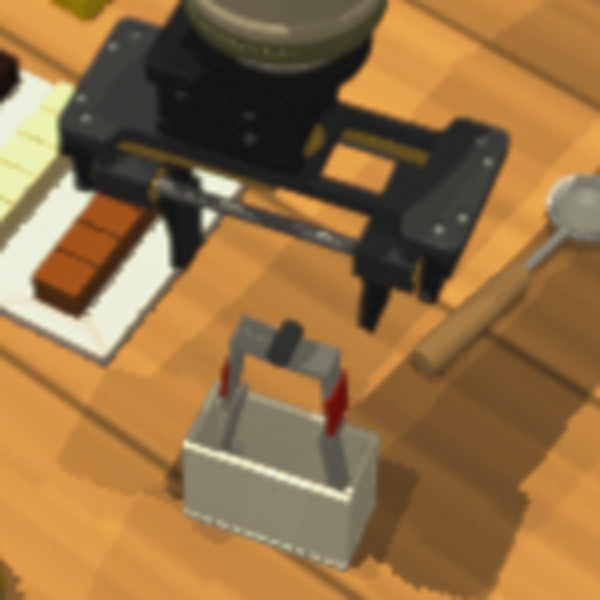

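The projected pads (339,409) and (222,370) and hinge (281,338) match what I see, about (336,403), (226,380) and (286,340), so the tongs' pose is good to about 2 mm. I'll go down partway and check for settling.

Request:
{"op": "send_rows", "data": {
  "plan": "0 0 0.015 0 0 0.01 1;0 0 0.03 0 0 0.01 1;0 0 0.03 0 0 0.01 1;0 0 0.03 0 0 0.01 1"
}}

```text
time_s: 2.15
eef_pos: [0.602, 0.0181, 0.1703]
eef_rot: [3.141, 0.0, -2.853]
wrist_force: [0.3, 0.1, -0.0]
grip_width: 0.0868
grip_force: 0.0
```

```bash
python3 - <<'E'
from h import *
print(get_obs()["eef_pos"],get_obs()["eef_rot"],get_obs()["qpos"]);move([.602,.017,.096],196)
E
```

```text
[0.60195879 0.01813197 0.17029297] [ 3.14128727e+00  1.70278674e-04 -2.85333718e+00] [-0.40718996  0.32217629  0.37172974  1.61345528 -0.12273743  1.22890979
  1.8473852 ]
shift [ 0.0003 -0.0011  0.0743] rv [0.0003 0.0002 0.009 ]
```

Request:
{"op": "send_rows", "data": {
  "plan": "0 -0.001 0.03 0 0 0.009 1;0 -0.001 0.055 0 0 0.009 1;0 -0.001 0.074 0 0 0.009 1;0 -0.001 0.074 0 0 0.009 1;0 -0.001 0.074 0 0 0.009 0.41;0 -0.001 0.074 0 0 0.009 0.41;0 -0.001 0.074 0 0 0.009 0.41;0 -0.001 0.074 0 0 0.009 0.35;0 -0.001 0.074 0 0 0.009 0.35"
}}

```text
time_s: 3.28
eef_pos: [0.6027, 0.0162, 0.0965]
eef_rot: [-3.141, 0.001, -2.864]
wrist_force: [0.6, -0.7, 2.3]
grip_width: 0.0594
grip_force: 9.1
```

Request:
{"op": "send_rows", "data": {
  "plan": "0 0 -0.01 0 0 0 0.33;0 0 -0.03 0 0 0 0.33;0 0 -0.06 0 0 0 0.33;0 0 -0.1 0 0 0 0.33;0 0 -0.1 0 0 0 0.33"
}}

```text
time_s: 3.9
eef_pos: [0.604, 0.0165, 0.1999]
eef_rot: [-3.141, 0.006, -2.863]
wrist_force: [0.6, 0.2, -1.2]
grip_width: 0.0585
grip_force: 5.8
```

```bash
python3 - <<'E'
from h import *
im=capture("scene")[:,:,::-1]
cv2.imwrite("pics/s2.png",cv2.resize(im[150:320,200:420],None,fx=3,fy=3,interpolation=cv2.INTER_CUBIC))
move([.527,-.305,.19],185.5)
E
```

```text
shift [ 0.1614 -0.2883  0.0073] rv [0.0003 0.0026 0.1822]
```

View pics/s2.png

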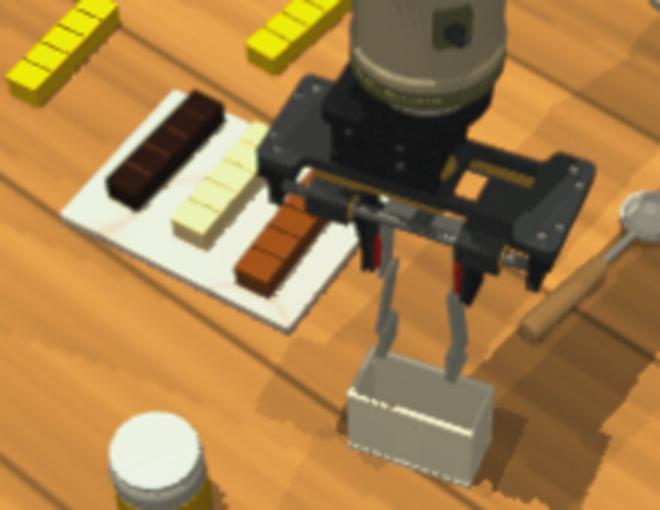

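The tongs hang upright in the grip, with jaws at crop (388,340) and (455,360) just above the pot. Next is the dark bar at (165,150).

Request:
{"op": "send_rows", "data": {
  "plan": "0.03 -0.054 0 0 0 0.04 0.33;0.06 -0.108 0 0 0 0.08 0.33;0.09 -0.162 0 0 0 0.12 0.33;0.12 -0.216 0 0 0 0.15 0.33;0.145 -0.26 0 0 0 0.18 0.33;0.16 -0.288 0 0 0 0.182 0.33;0.1614 -0.2883 0 0 0 0.182 0.33;0.1614 -0.2883 0 0 0 0.182 0.39;0.1614 -0.2883 0.04 0 0 0.182 0.39;0.1614 -0.2883 0.045 0 0 0.182 0.39;0.1614 -0.2883 0.045 0 0 0.182 0.39"
}}

```text
time_s: 5.32
eef_pos: [0.5267, -0.3042, 0.1514]
eef_rot: [3.141, -0.0, -3.044]
wrist_force: [0.2, -1.2, -0.7]
grip_width: 0.0604
grip_force: 5.5
```

```bash
python3 - <<'E'
from h import *
im=capture("scene")[:,:,::-1]
cv2.imwrite("pics/s3.png",cv2.resize(im[120:270,180:350],None,fx=4,fy=4,interpolation=cv2.INTER_CUBIC))
o=get_obs();print(o["eef_rot"],o["eef_pos"]);move([.527,-.305,.108],185.5)
e=o["eef_pos"];a=np.radians(5.5);y=np.array([-np.sin(a),np.cos(a)])
print("jaw ends, bar-height y-edges proj:",((proj("scene",[[*(e[:2]+s*.027*y),e[2]-.093] for s in(1,-1)])-[180,120])*4).round().tolist())
E
```

```text
[-3.14134265e+00  9.38787718e-04 -3.04448503e+00] [ 0.52705887 -0.3047013   0.15219846]
shift [ 0.0001 -0.0003  0.0442] rv [-0.0002  0.0009  0.0011]
jaw ends, bar-height y-edges proj: [[332.0, 302.0], [261.0, 266.0]]
```

View pics/s3.png

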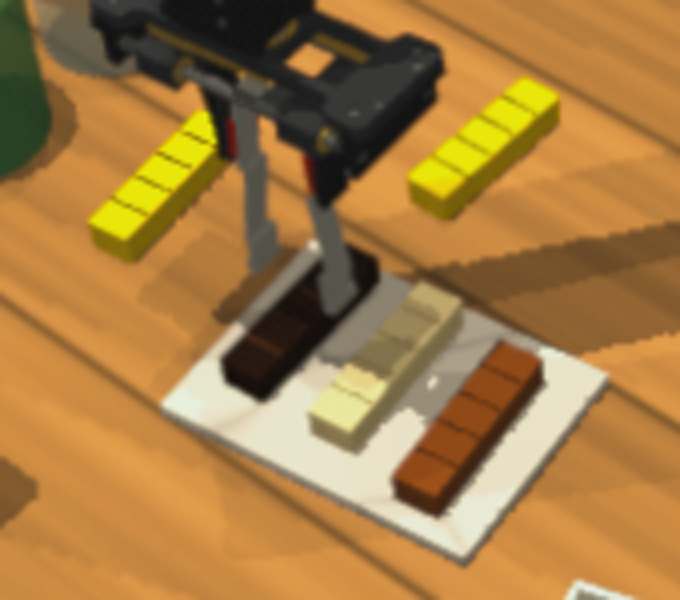

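The jaw ends, at about (262,268) and (337,312), straddle the dark bar. Descending and squeezing.

Request:
{"op": "send_rows", "data": {
  "plan": "0 0 0.02 0 0 0 0.39;0 0 0.034 0 0 0 0.39;0 0 0.04 0 0 0 0.39;0 0 0.04 0 0 0 0.39;0 0 0.04 0 0 0 0.33;0 0 0.04 0 0 0 0.28;0 0 0.04 0 0 0 0.22;0 0 0.04 0 0 0 0.0;0 0 0.04 0 0 0 -0.3;0 0 0.04 0 0 0 -0.3"
}}

```text
time_s: 6.62
eef_pos: [0.5265, -0.3053, 0.1114]
eef_rot: [-3.141, 0.0, -3.045]
wrist_force: [-1.2, -1.0, 2.5]
grip_width: 0.0535
grip_force: 30.0
```

Request:
{"op": "send_rows", "data": {
  "plan": "0 0 -0.01 0 0 0 -0.3;0 0 -0.03 0 0 0 -0.3;0 0 -0.06 0 0 0 -0.3;0 0 -0.09 0 0 0 -0.3;0 0 -0.09 0 0 0 -0.3"
}}

```text
time_s: 7.25
eef_pos: [0.5276, -0.3059, 0.2045]
eef_rot: [-3.139, 0.005, -3.046]
wrist_force: [0.2, 0.4, -2.5]
grip_width: 0.0537
grip_force: 30.0
```

```bash
python3 - <<'E'
from h import *
im=capture("scene")[:,:,::-1]
cv2.imwrite("pics/s4.png",cv2.resize(im[90:270,160:370],None,fx=3,fy=3,interpolation=cv2.INTER_CUBIC))
o=get_obs();print(o["eef_rot"],o["eef_pos"])
a=np.radians(-11.9);X=np.array([np.cos(a),np.sin(a)]);Y=np.array([-X[1],X[0]])
c=np.array([.587,.3165])-X*(.06+.012)-Y*(.016+.028);print("bar place",c)
move([*c,.2],180-11.9)
E
```

```text
[-3.14080661e+00  2.25495996e-03 -3.04535411e+00] [ 0.52686367 -0.30532332  0.20244862]
bar place [0.50747437 0.28829231]
shift [-0.0377  0.5927  0.0021] rv [-0.0004  0.0024  0.3039]
```

View pics/s4.png

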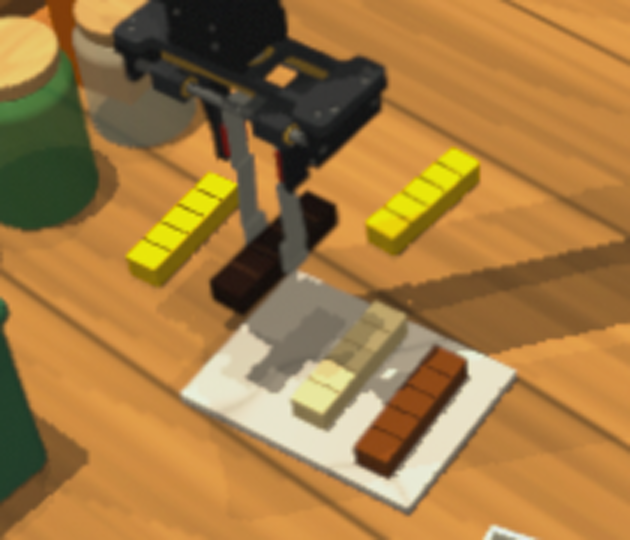

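The bar hangs level in the jaws at crop (275,250), clear of the slab. The white and milk bars haven't moved. Carrying it to the board.

Request:
{"op": "send_rows", "data": {
  "plan": "-0.002 0.025 0 0 0 0.01 -0.3;-0.005 0.075 0 0 0 0.04 -0.3;-0.009 0.13 0 0 0 0.07 -0.3;-0.012 0.19 0 0 0 0.1 -0.3;-0.016 0.25 0 0 0 0.13 -0.3;-0.02 0.31 0 0 0 0.16 -0.3;-0.024 0.37 0 0 0 0.19 -0.3;-0.028 0.43 0 0 0 0.22 -0.3;-0.032 0.49 0 0 0 0.25 -0.3;-0.035 0.54 0 0 0 0.28 -0.3;-0.037 0.575 0 0 0 0.3 -0.3;-0.0377 0.5925 0 0 0 0.304 -0.3"
}}

```text
time_s: 8.8
eef_pos: [0.5058, 0.29, 0.1998]
eef_rot: [-3.14, -0.002, 2.936]
wrist_force: [0.5, 0.1, -2.9]
grip_width: 0.0536
grip_force: 30.0
```

Request:
{"op": "send_rows", "data": {
  "plan": "0 0 0.03 0 0 0 -0.3;0 0 0.055 0 0 0 -0.3;0 0 0.07 0 0 0 -0.3;0 0 0.07 0 0 0 -0.3;0 0 0.07 0 0 0 -0.3"
}}

```text
time_s: 9.43
eef_pos: [0.5076, 0.2883, 0.1321]
eef_rot: [3.141, 0.001, 2.933]
wrist_force: [0.2, 0.1, -1.5]
grip_width: 0.0536
grip_force: 30.0
```

```bash
python3 - <<'E'
from h import *
im=capture("scene")[:,:,::-1]
cv2.imwrite("pics/s5.png",cv2.resize(im[240:400,380:560],None,fx=4,fy=3.75,interpolation=cv2.INTER_CUBIC))
o=get_obs();print(o["eef_rot"],o["eef_pos"],o["grip_width"]);move([.5075,.2883,.1155],180-11.9)
E
```

```text
[3.14024796e+00 1.20034667e-03 2.93355239e+00] [0.50765276 0.28846885 0.13229941] 0.053867678192913666
shift [ 0.0001 -0.0002  0.0168] rv [ 0.0013  0.0012 -0.0003]
```

View pics/s5.png

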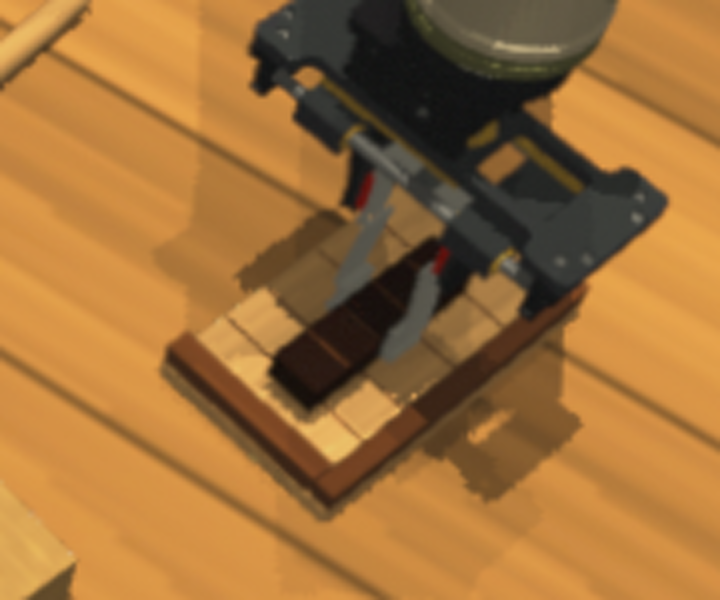

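The bar hangs parallel to the fence over the deck, its near end at crop (310,390) just short of the end stop. I'll lower it gently.

Request:
{"op": "send_rows", "data": {
  "plan": "0 0 0.008 0 0 0 -0.3;0 0 0.013 0 0 0 -0.3;0 0 0.015 0 0 0 -0.3;0 0 0.016 0 0 0 -0.3;0 0 0.016 0 0 0 -0.3"
}}

```text
time_s: 10.1
eef_pos: [0.5071, 0.2882, 0.1154]
eef_rot: [3.141, 0.0, 2.934]
wrist_force: [-0.9, -1.4, 0.5]
grip_width: 0.0536
grip_force: 30.0
```

Request:
{"op": "send_rows", "data": {
  "plan": "0 0 0.001 0 0 0 -0.3;0 0 0.001 0 0 0 -0.3"
}}

```text
time_s: 10.35
eef_pos: [0.5074, 0.2882, 0.115]
eef_rot: [3.141, 0.001, 2.934]
wrist_force: [-2.9, -2.8, 5.8]
grip_width: 0.0538
grip_force: 30.0
```

Request:
{"op": "send_rows", "data": {
  "plan": "0 0 -0.0005 0 0 0 0.2;0 0 -0.0005 0 0 0 0.25;0 0 -0.0005 0 0 0 0.3;0 0 -0.0005 0 0 0 0.35;0 0 -0.0005 0 0 0 0.39;0 0 -0.0005 0 0 0 0.39;0 0 -0.015 0 0 0 0.39;0 0 -0.035 0 0 0 0.39;0 0 -0.06 0 0 0 0.39;0 0 -0.06 0 0 0 0.39"
}}

```text
time_s: 11.6
eef_pos: [0.5082, 0.289, 0.177]
eef_rot: [3.138, 0.003, 2.934]
wrist_force: [0.5, -0.3, -2.1]
grip_width: 0.0603
grip_force: 5.5
```

```bash
cat >> h.py <<'E'
def dark(n,im,w,z=.040):
    H=cv2.cvtColor(im,cv2.COLOR_BGR2HSV);return rect(n,cv2.morphologyEx((win(im,*w)&(H[...,2]<62)&(H[...,2]>5)).astype(np.uint8),cv2.MORPH_OPEN,np.ones((3,3))),z)
a_=np.radians(-11.9);X=np.array([np.cos(a_),np.sin(a_)]);Y=np.array([-X[1],X[0]]);C=np.array([.587,.3165])
def bp(u,v): return C-X*u-Y*v   # u back from stop, v from fence
E
python3 - <<'E'
from h import *
im=np.ascontiguousarray(capture("scene")[:,:,::-1]);cv2.imwrite("pics/s6.png",cv2.resize(im[220:400,380:580],None,fx=4,fy=3.3,interpolation=cv2.INTER_CUBIC))
t=capture("top")[:,:,::-1];cv2.imwrite("pics/t6.png",t)
o=get_obs();print(o["eef_rot"],o["eef_pos"])
p=bp(.072,.06+.0085+.018);print(p);move([*p,.174],168.1)
E
```

```text
[3.14116361e+00 1.57003024e-04 2.93382327e+00] [0.50695104 0.28833869 0.17424369]
[0.49871069 0.24670567]
shift [-0.0005 -0.0424  0.0002] rv [ 0.0004  0.0002 -0.0001]
```

View pics/s6.png

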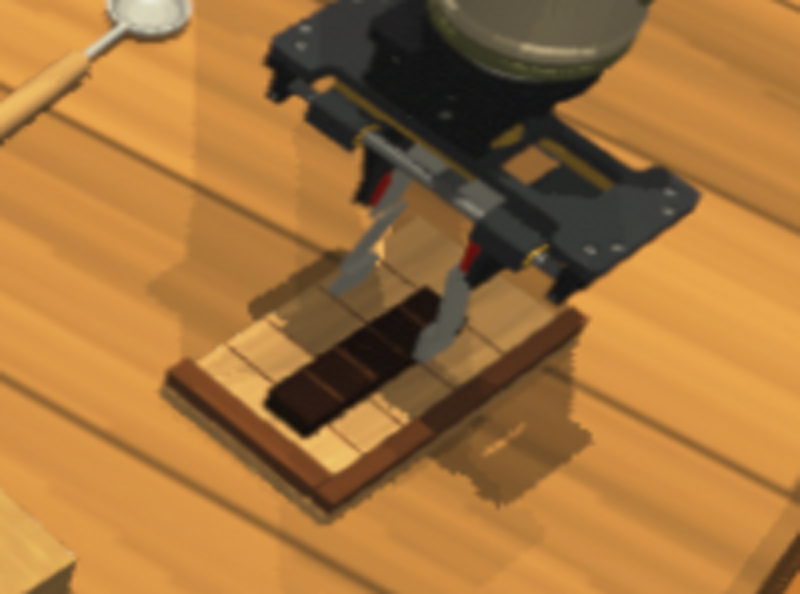

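The bar lies flat on the deck, at crop (270–440, 290–430), parallel to the fence. I'll shut the tongs and bring them down on its -y side.

Request:
{"op": "send_rows", "data": {
  "plan": "-0.0005 -0.02 0 0 0 0 0.2;-0.0005 -0.042 0 0 0 0 0;-0.0005 -0.0424 0 0 0 0 -0.3;-0.0005 -0.0424 0 0 0 0 -0.3;-0.0005 -0.0424 0.025 0 0 0 -0.3;-0.0005 -0.0424 0.045 0 0 0 -0.3;-0.0005 -0.0424 0.056 0 0 0 -0.3;-0.0005 -0.0424 0.056 0 0 0 -0.3"
}}

```text
time_s: 12.7
eef_pos: [0.4984, 0.2468, 0.1176]
eef_rot: [-3.141, -0.001, 2.934]
wrist_force: [0.1, 0.3, -1.1]
grip_width: 0.0485
grip_force: 29.5
```

Request:
{"op": "send_rows", "data": {
  "plan": "0 0.008 0 0 0 0 -0.3;0 0.014 0 0 0 0 -0.3;0 0.018 0 0 0 0 -0.3;0 0.022 0 0 0 0 -0.3;0 0.026 0 0 0 0 -0.3;0 0.03 0 0 0 0 -0.3;0 0.034 0 0 0 0 -0.3;0 0.038 0 0 0 0 -0.3;0 0.041 0 0 0 0 -0.3;0 0.043 0 0 0 0 -0.3;0 0.043 0 0 0 0 -0.3"
}}

```text
time_s: 14.08
eef_pos: [0.5076, 0.2889, 0.1181]
eef_rot: [3.142, 0.0, 2.934]
wrist_force: [0.3, -1.9, 0.4]
grip_width: 0.0482
grip_force: 29.5
```

Request:
{"op": "send_rows", "data": {
  "plan": "0 0.001 0 0 0 0 -0.3;0 0.0015 0 0 0 0 -0.3;0 0.0015 0 0 0 0 -0.3"
}}

```text
time_s: 14.45
eef_pos: [0.5079, 0.2901, 0.1181]
eef_rot: [-3.141, -0.0, 2.934]
wrist_force: [-0.1, -3.0, -1.2]
grip_width: 0.0481
grip_force: 29.5
```

Request:
{"op": "send_rows", "data": {
  "plan": "0 0.001 0 0 0 0 -0.3;0 0.0015 0 0 0 0 -0.3;0 0.0015 0 0 0 0 -0.3"
}}

```text
time_s: 14.82
eef_pos: [0.5082, 0.2915, 0.118]
eef_rot: [-3.141, -0.0, 2.934]
wrist_force: [0.0, -2.6, -0.5]
grip_width: 0.0479
grip_force: 29.5
```

Request:
{"op": "send_rows", "data": {
  "plan": "0 0.001 0 0 0 0 -0.3;0 0.001 0 0 0 0 -0.3;0 0.001 0 0 0 0 -0.3"
}}

```text
time_s: 15.2
eef_pos: [0.5084, 0.2925, 0.118]
eef_rot: [-3.141, -0.0, 2.934]
wrist_force: [0.3, -4.3, -1.7]
grip_width: 0.0473
grip_force: 29.5
```

Request:
{"op": "send_rows", "data": {
  "plan": "0 0.001 0 0 0 0 -0.3;0 0.001 0 0 0 0 -0.3;0 0.001 0 0 0 0 -0.3"
}}

```text
time_s: 15.58
eef_pos: [0.5086, 0.2935, 0.118]
eef_rot: [-3.141, -0.0, 2.934]
wrist_force: [-0.6, -5.4, -1.7]
grip_width: 0.0478
grip_force: 29.6
```

```bash
python3 - <<'E'
from h import *
im=capture("scene")[:,:,::-1];cv2.imwrite("pics/s7.png",im)
o=get_obs();d=o["eef_pos"][:2]-C;print("u,v of TCP",-d@X,-d@Y,o["wrist_force"])
E
```

```text
u,v of TCP 0.07196096350197916 0.03873217964418247 [-1.15155664 -4.76308218 -1.09553357]
```

Flush against the fence: force is rising at the expected position. Now round to the -x end.

Request:
{"op": "send_rows", "data": {
  "plan": "0 -0.004 0 0 0 0 -0.3;0 -0.012 0 0 0 0 -0.3;0 -0.012 -0.03 0 0 0 -0.3;0.01 -0.01 -0.06 0 0 0 -0.3;0.05 0.01 -0.06 0 0 0 -0.3;0.091 0.0205 -0.06 0 0 0 -0.3;0.091 0.0205 -0.06 0 0 0 -0.3;0.091 0.0205 -0.03 0 0 0 -0.3;0.091 0.0205 -0.01 0 0 0 -0.3;0.091 0.0205 0 0 0 0 -0.3;0.091 0.0205 0 0 0 0 -0.3"
}}

```text
time_s: 17.0
eef_pos: [0.424, 0.3323, 0.118]
eef_rot: [-3.141, -0.0, 2.933]
wrist_force: [0.6, -0.4, -0.1]
grip_width: 0.0485
grip_force: 29.7
```

```bash
python3 - <<'E'
from h import *
for n,w in(("scene",(415,285,530,372)),("top",(160,235,225,325))):
    im=np.ascontiguousarray(capture(n)[:,:,::-1]);cv2.imwrite(f"pics/{n}8.png",im)
    r=dark(n,im,w);d=r[:2]/1000-C;print(n,r,"u,v mm",-d@X*1000,-d@Y*1000)
o=get_obs();d=o["eef_pos"][:2]-C;print("u,v of TCP",-d@X,-d@Y,o["wrist_force"])
E
```

```text
scene [488.2 322.7  66.2  31.3 -12.4 365. ] u,v mm 97.95515367751482 14.306217809556001
top [ 4.726e+02  3.234e+02  1.932e+02  7.310e+01 -2.000e-01  1.284e+03] u,v mm 113.36423677488014 16.838046812172188
u,v of TCP 0.16243768238189135 0.01758689110018398 [-0.63124319 -0.42522393 -1.59055302]
```

Request:
{"op": "send_rows", "data": {
  "plan": "-0.008 0 0 0 0 0 -0.3;-0.014 0 0 0 0 0 -0.3;-0.018 0 0 0 0 0 -0.3;-0.021 0 0 0 0 0 -0.3;-0.024 0 0 0 0 0 -0.3;-0.027 0 0 0 0 0 -0.3;-0.029 0 0 0 0 0 -0.3;-0.029 0 0 0 0 0 -0.3"
}}

```text
time_s: 18.1
eef_pos: [0.4524, 0.3265, 0.1181]
eef_rot: [3.142, 0.0, 2.934]
wrist_force: [-0.7, 0.4, -1.2]
grip_width: 0.0486
grip_force: 29.8
```

Request:
{"op": "send_rows", "data": {
  "plan": "-0.001 0 0 0 0 0 -0.3;-0.0015 0 0 0 0 0 -0.3;-0.0015 0 0 0 0 0 -0.3"
}}

```text
time_s: 18.48
eef_pos: [0.4536, 0.3262, 0.1181]
eef_rot: [3.142, -0.0, 2.934]
wrist_force: [-0.6, 0.5, -0.7]
grip_width: 0.0483
grip_force: 29.7
```

Request:
{"op": "send_rows", "data": {
  "plan": "-0.001 0 0 0 0 0 -0.3;-0.001 0 0 0 0 0 -0.3;-0.001 0 0 0 0 0 -0.3"
}}

```text
time_s: 18.85
eef_pos: [0.4546, 0.326, 0.1182]
eef_rot: [3.141, 0.0, 2.934]
wrist_force: [-1.5, 0.4, -1.7]
grip_width: 0.0491
grip_force: 29.8
```

Request:
{"op": "send_rows", "data": {
  "plan": "-0.001 0 0 0 0 0 -0.3;-0.001 0 0 0 0 0 -0.3;-0.001 0 0 0 0 0 -0.3"
}}

```text
time_s: 19.23
eef_pos: [0.4557, 0.3259, 0.1182]
eef_rot: [3.141, 0.0, 2.934]
wrist_force: [-0.4, -0.8, -1.1]
grip_width: 0.0485
grip_force: 29.7
```

Request:
{"op": "send_rows", "data": {
  "plan": "-0.001 0 0 0 0 0 -0.3;-0.001 0 0 0 0 0 -0.3;-0.001 0 0 0 0 0 -0.3"
}}

```text
time_s: 19.6
eef_pos: [0.4566, 0.3256, 0.1182]
eef_rot: [3.141, 0.0, 2.934]
wrist_force: [-0.8, 0.6, -0.9]
grip_width: 0.0485
grip_force: 29.8
```

Request:
{"op": "send_rows", "data": {
  "plan": "-0.001 0 0 0 0 0 -0.3;-0.001 0 0 0 0 0 -0.3;-0.001 0 0 0 0 0 -0.3"
}}

```text
time_s: 19.98
eef_pos: [0.4576, 0.3254, 0.1182]
eef_rot: [3.141, 0.0, 2.934]
wrist_force: [-1.0, -0.1, 0.3]
grip_width: 0.0489
grip_force: 29.8
```

```bash
python3 - <<'E'
from h import *
im=capture("scene")[:,:,::-1];cv2.imwrite("pics/s9.png",cv2.resize(im[270:380,400:540],None,fx=5.6,fy=5.4,interpolation=cv2.INTER_CUBIC))
F=np.mean([(capture("top"),get_obs()["wrist_force"])[1] for _ in range(4)],0)
o=get_obs();d=o["eef_pos"][:2]-C;print("u,v of TCP",-d@X,-d@Y,"F along X,Y",F[:2]@X,F[:2]@Y)
E
```

```text
u,v of TCP 0.12847662004107196 0.01793873818446995 F along X,Y -0.6055259207096433 0.2914299011225383
```

Request:
{"op": "send_rows", "data": {
  "plan": "-0.001 0 0 0 0 0 -0.3;-0.0015 0 0 0 0 0 -0.3;-0.0015 0 0 0 0 0 -0.3"
}}

```text
time_s: 20.6
eef_pos: [0.459, 0.3252, 0.1182]
eef_rot: [3.141, -0.0, 2.934]
wrist_force: [-1.3, 0.4, -0.9]
grip_width: 0.0488
grip_force: 29.8
```

```bash
python3 - <<'E'
from h import *
im=capture("scene")[:,:,::-1];cv2.imwrite("pics/s9.png",cv2.resize(im[270:380,400:540],None,fx=5.6,fy=5.4,interpolation=cv2.INTER_CUBIC))
F=np.mean([(capture("top"),get_obs()["wrist_force"])[1] for _ in range(4)],0)
o=get_obs();d=o["eef_pos"][:2]-C;print("u,v of TCP",-d@X,-d@Y,"F along X,Y",F[:2]@X,F[:2]@Y,o["eef_rot"])
# profile along bar midline at top height .040: find the bar's +x end & stop start
im=cv2.imread("pics/s9.png");g=capture("scene").max(2)
u=np.arange(-20,40,1.)/1000
P=np.c_[C-u[:,None]*X-.016*Y,np.full(len(u),.040)];q=proj("scene",P)
print([int(v) for v in cv2.remap(g,q[:,:1].astype(np.float32),q[:,1:].astype(np.float32),1).ravel()])
E
```

```text
u,v of TCP 0.1270170906517047 0.01791760588321032 F along X,Y -1.8647929389273208 -0.2737253212696248 [ 3.14140951e+00 -3.43448604e-05  2.93384097e+00]
[60, 59, 61, 68, 85, 105, 121, 128, 131, 131, 128, 126, 125, 125, 125, 126, 125, 121, 107, 86, 61, 47, 39, 39, 44, 48, 50, 50, 50, 49, 49, 49, 50, 50, 49, 50, 50, 49, 49, 49, 49, 49, 51, 53, 59, 65, 71, 72, 67, 60, 54, 51, 49, 49, 48, 48, 48, 49, 49, 49]
```

Request:
{"op": "send_rows", "data": {
  "plan": "-0.001 0 0 0 0 0 -0.3;-0.001 0 0 0 0 0 -0.3;-0.001 0 0 0 0 0 -0.3"
}}

```text
time_s: 21.28
eef_pos: [0.46, 0.325, 0.1182]
eef_rot: [3.141, 0.0, 2.934]
wrist_force: [-1.8, 0.3, 0.4]
grip_width: 0.0487
grip_force: 29.8
```

```bash
cat > f.py <<'E'
from h import *
F=np.mean([(capture("top"),get_obs()["wrist_force"])[1] for _ in range(4)],0)
o=get_obs();d=o["eef_pos"][:2]-C;print("u,v of TCP",-d@X,-d@Y,"F along X,Y",F[:2]@X,F[:2]@Y)
E
python3 f.py
```

```text
u,v of TCP 0.12601491599770623 0.017961634938336232 F along X,Y -2.009592420084514 0.42576674295105443
```

Request:
{"op": "send_rows", "data": {
  "plan": "-0.001 0 0 0 0 0 -0.3;-0.001 0 0 0 0 0 -0.3;-0.001 0 0 0 0 0 -0.3"
}}

```text
time_s: 21.85
eef_pos: [0.461, 0.3247, 0.1182]
eef_rot: [3.142, -0.0, 2.934]
wrist_force: [-1.5, 0.6, 1.4]
grip_width: 0.0488
grip_force: 29.9
```

```bash
python3 f.py
```

```text
u,v of TCP 0.12498866100435717 0.017959596629227567 F along X,Y -1.9371073723419932 0.4125835447940079
```

```bash
cat > prof.py <<'E'
from h import *
g=capture("scene").max(2);u=np.arange(-20,60,1.)/1000
for v in(.010,.016,.022):
    q=proj("scene",np.c_[C-u[:,None]*X-v*Y,np.full(len(u),.040)])
    print([int(x) for x in cv2.remap(g,q[:,:1].astype(np.float32),q[:,1:].astype(np.float32),1).ravel()])
E
python3 prof.py
```

```text
[58, 59, 60, 69, 85, 103, 120, 127, 131, 130, 128, 126, 125, 125, 126, 126, 126, 120, 104, 84, 61, 46, 39, 39, 44, 48, 50, 50, 50, 50, 50, 50, 50, 50, 50, 50, 50, 50, 50, 50, 49, 49, 51, 54, 60, 68, 77, 81, 76, 67, 59, 53, 50, 50, 49, 49, 49, 49, 49, 49, 49, 49, 49, 49, 49, 49, 51, 54, 58, 65, 70, 72, 70, 62, 54, 48, 46, 45, 44, 44]
[59, 59, 61, 68, 85, 104, 121, 128, 131, 130, 128, 126, 125, 126, 126, 127, 126, 122, 108, 86, 62, 47, 39, 39, 43, 46, 48, 49, 49, 50, 50, 50, 50, 49, 49, 49, 49, 49, 49, 49, 49, 49, 51, 53, 59, 65, 71, 72, 67, 60, 54, 51, 49, 49, 49, 49, 49, 49, 49, 49, 48, 48, 48, 48, 48, 49, 51, 54, 61, 69, 76, 78, 74, 66, 58, 51, 48, 47, 46, 46]
[62, 59, 62, 71, 86, 104, 120, 127, 130, 130, 128, 126, 125, 125, 126, 127, 125, 120, 110, 89, 63, 47, 40, 40, 43, 46, 48, 48, 49, 49, 49, 49, 49, 49, 48, 48, 48, 48, 49, 49, 49, 49, 51, 52, 57, 64, 71, 73, 68, 61, 54, 51, 49, 48, 48, 48, 48, 48, 48, 49, 49, 49, 49, 48, 48, 48, 49, 51, 57, 67, 75, 78, 74, 66, 58, 51, 48, 47, 46, 44]
```

The groove marks didn't move between the last two pushes, so the bar is hard against the stop. I'll give the long side a final press.

Request:
{"op": "send_rows", "data": {
  "plan": "0.006 0 0 0 0 0 -0.3;0.01 0 -0.02 0 0 0 -0.3;0.01 -0.01 -0.06 0 0 0 -0.3;-0.03 -0.045 -0.06 0 0 0 -0.3;-0.065 -0.045 -0.06 0 0 0 -0.3;-0.065 -0.045 -0.06 0 0 0 -0.3;-0.065 -0.045 -0.03 0 0 0 -0.3;-0.065 -0.045 -0.01 0 0 0 -0.3;-0.065 -0.045 0 0 0 0 -0.3;-0.065 -0.035 0 0 0 0 -0.3;-0.065 -0.026 0 0 0 0 -0.3;-0.065 -0.023 0 0 0 0 -0.3"
}}

```text
time_s: 23.6
eef_pos: [0.5201, 0.2893, 0.1187]
eef_rot: [-3.141, 0.001, 2.935]
wrist_force: [-1.1, -3.0, 1.0]
grip_width: 0.048
grip_force: 29.7
```

Request:
{"op": "send_rows", "data": {
  "plan": "0 0.001 0 0 0 0 -0.3;0 0.002 0 0 0 0 -0.3;0 0.003 0 0 0 0 -0.3;0 0.003 0 0 0 0 -0.3"
}}

```text
time_s: 24.1
eef_pos: [0.5206, 0.2911, 0.1183]
eef_rot: [-3.141, 0.0, 2.933]
wrist_force: [-1.3, -5.4, 2.8]
grip_width: 0.0476
grip_force: 29.8
```

```bash
python3 f.py; python3 prof.py | sed -n 2p
```

```text
u,v of TCP 0.0597278563084224 0.03853432389702564 F along X,Y 0.5107621229030761 -5.030308745397585
[60, 59, 60, 66, 81, 99, 113, 118, 121, 121, 119, 117, 116, 116, 116, 117, 116, 113, 100, 80, 58, 45, 37, 36, 39, 42, 43, 43, 44, 44, 44, 43, 44, 44, 43, 44, 44, 44, 44, 44, 44, 44, 44, 45, 48, 52, 56, 56, 52, 46, 42, 39, 38, 38, 38, 38, 38, 37, 37, 37, 37, 38, 36, 34, 32, 30, 29, 28, 30, 33, 36, 36, 34, 31, 27, 24, 23, 24, 23, 23]
```

Request:
{"op": "send_rows", "data": {
  "plan": "0 -0.005 0 0 0 0 -0.3;0 -0.014 0 0 0 0 -0.3;0 -0.014 -0.03 0 0 0 -0.3;0 -0.014 -0.07 0 0 0 -0.3;0 -0.014 -0.1 0 0 0 -0.3;0 -0.014 -0.1 0 0 0 -0.3"
}}

```text
time_s: 25.1
eef_pos: [0.5185, 0.2788, 0.2207]
eef_rot: [3.137, 0.003, 2.934]
wrist_force: [0.0, 0.3, -1.7]
grip_width: 0.0485
grip_force: 29.7
```

```bash
python3 - <<'E'
from h import *
move([.604,.0165,.218],195.9)
E
```

```text
shift [-0.1377 -0.239   0.002 ] rv [ 0.0035  0.004  -0.4851]
```

Request:
{"op": "send_rows", "data": {
  "plan": "-0.014 -0.024 0 0 0 -0.06 -0.3;-0.04 -0.07 0 0 0 -0.15 -0.3;-0.066 -0.115 0 0 0 -0.24 -0.3;-0.092 -0.16 0 0 0 -0.33 -0.3;-0.115 -0.2 0 0 0 -0.42 -0.3;-0.131 -0.228 0 0 0 -0.485 -0.3;-0.1377 -0.239 0 0 0 -0.485 0;-0.1377 -0.239 0 0 0 -0.485 0.33;-0.1377 -0.239 0 0 0 -0.485 0.33;-0.1377 -0.239 0 0 0 -0.485 0.33"
}}

```text
time_s: 26.35
eef_pos: [0.6028, 0.0174, 0.2181]
eef_rot: [3.141, 0.0, -2.863]
wrist_force: [-0.2, 0.2, -1.0]
grip_width: 0.0574
grip_force: 5.9
```

```bash
python3 - <<'E'
from h import *
s=np.ascontiguousarray(capture("scene")[:,:,::-1]);t=np.ascontiguousarray(capture("top")[:,:,::-1])
cv2.imwrite("pics/s10.png",s);cv2.imwrite("pics/t10.png",t)
A=cv2.resize(s[170:320,290:410],(400,500),interpolation=cv2.INTER_CUBIC)
B=cv2.resize(t[230:330,155:235],(400,500),interpolation=cv2.INTER_CUBIC)
cv2.imwrite("pics/v10.png",np.hstack([A,B]))
o=get_obs();e=o["eef_pos"];print(e,o["eef_rot"],o["grip_width"])
c=e[:2];print("expected jaw bottom mid (crop px)",((proj("scene",[[*c,e[2]-.093],[*c,e[2]+.02]])-[290,170])*400/120).round().tolist())
move([.604,.0165,.0965],195.9)
for n,w,I in(("scene",(415,285,530,372),s),):
    r=dark(n,I,w);d=r[:2]/1000-C;print(n,r,"u,v mm",-d@X*1000,-d@Y*1000)
E
```

```text
[0.60289301 0.01677513 0.21813619] [ 3.14120682e+00  1.51881213e-04 -2.86322226e+00] 0.05792992318552786
expected jaw bottom mid (crop px) [[166.0, 315.0], [168.0, 198.0]]
shift [-0.001  -0.0006  0.1216] rv [0.0004 0.0002 0.0009]
scene [572.3 305.8  29.2  22.1  76.9 150. ] u,v mm 12.177697297252253 13.501247665919482
```

View pics/v10.png

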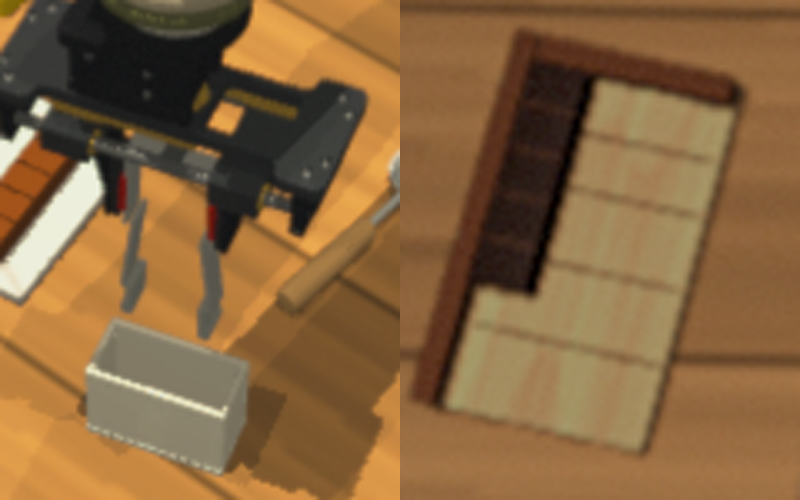

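The bar sits in the corner, flush to the fence and the stop in the top view (right half, 470–595 × 60–295). The tongs hang upright over the pot, with jaws at (132,305) and (207,333). Inserting now.

Request:
{"op": "send_rows", "data": {
  "plan": "-0.0005 0 0.03 0 0 0 0.33;-0.0005 0 0.06 0 0 0 0.33;-0.0005 0 0.09 0 0 0 0.33;-0.0005 0 0.108 0 0 0 0.33;-0.0005 0 0.113 0 0 0 0.33;-0.0005 0 0.113 0 0 0 0.33;-0.0005 0 0.113 0 0 0 0.39;-0.0005 0 0.113 0 0 0 0.39"
}}

```text
time_s: 27.45
eef_pos: [0.604, 0.0159, 0.106]
eef_rot: [-3.142, 0.001, -2.864]
wrist_force: [-0.1, -0.1, -1.7]
grip_width: 0.0602
grip_force: 5.5
```

Request:
{"op": "send_rows", "data": {
  "plan": "0 0 0.002 0 0 0 0.39;0 0 0.004 0 0 0 0.39;0 0 0.005 0 0 0 0.39;0 0 0.005 0 0 0 0.39"
}}

```text
time_s: 27.95
eef_pos: [0.6034, 0.0159, 0.1]
eef_rot: [3.141, -0.0, -2.864]
wrist_force: [0.1, 0.4, -1.0]
grip_width: 0.061
grip_force: 5.5
```

Request:
{"op": "send_rows", "data": {
  "plan": "0 0 0.001 0 0 0 0.39;0 0 0.002 0 0 0 0.39;0 0 0.003 0 0 0 0.39;0 0 0.003 0 0 0 0.39"
}}

```text
time_s: 28.45
eef_pos: [0.6034, 0.0159, 0.097]
eef_rot: [3.141, -0.0, -2.864]
wrist_force: [0.7, 0.4, -2.1]
grip_width: 0.0603
grip_force: 5.5
```

Request:
{"op": "send_rows", "data": {
  "plan": "0 0 0.001 0 0 0 0.39;0 0 0.0015 0 0 0 0.39;0 0 0.0015 0 0 0 0.39"
}}

```text
time_s: 28.82
eef_pos: [0.6041, 0.016, 0.0963]
eef_rot: [3.142, 0.001, -2.864]
wrist_force: [-0.4, 1.2, 4.6]
grip_width: 0.0605
grip_force: 5.4
```

Request:
{"op": "send_rows", "data": {
  "plan": "0 0 0.001 0 0 0 0.39;0 0 0.0015 0 0 0 0.39;0 0 0.0015 0 0 0 0.39"
}}

```text
time_s: 29.2
eef_pos: [0.6044, 0.0161, 0.0952]
eef_rot: [-3.142, 0.002, -2.864]
wrist_force: [-0.3, 0.1, 8.2]
grip_width: 0.0608
grip_force: 5.4
```

The tongs are standing on the pot floor. Releasing and withdrawing.

Request:
{"op": "send_rows", "data": {
  "plan": "0 0 -0.001 0 0 0 0.43;0 0 -0.001 0 0 0 0.48;0 0 -0.001 0 0 0 0.6;0 0 -0.001 0 0 0 1;0 0 -0.001 0 0 0 1;0 0 -0.001 0 0 0 1;0 0 -0.02 0 0 0 1;0 0 -0.05 0 0 0 1;0 0 -0.09 0 0 0 1;0 0 -0.14 0 0 0 1;0 0 -0.16 0 0 0 1;0 0 -0.16 0 0 0 1"
}}

```text
time_s: 30.7
eef_pos: [0.6044, 0.0157, 0.2571]
eef_rot: [-3.141, 0.004, -2.865]
wrist_force: [-0.1, -0.3, 0.0]
grip_width: 0.087
grip_force: 0.0
```

```bash
python3 - <<'E'
from h import *
s=np.ascontiguousarray(capture("scene")[:,:,::-1]);cv2.imwrite("pics/s11.png",s)
J=s.astype(int);r=win(s,310,230,375,315)&(J[...,2]>110)&(J[...,1]<60)&(J[...,0]<70)
k,l,st,c=cv2.connectedComponentsWithStats(r.astype(np.uint8));print("red",st[1:].tolist(),c[1:].round(1).tolist())
a=cv2.imread("pics/scene0.png")
d=(np.abs(J-a).max(2)>40)
for nm,w in(("tongs/pot",(310,240,375,315)),("white/milk",(260,185,335,260)),("tin",(232,285,275,335)),("jar",(298,322,332,370)),("tea",(330,345,400,420)),("spoon",(370,210,430,265)),("yellows",(200,135,325,185))):print(nm,int(d[w[1]:w[3],w[0]:w[2]].sum()))
E
python3 prof.py | sed -n 2p
```

```text
red [[327, 263, 1, 3, 3], [357, 264, 1, 3, 3], [326, 268, 1, 1, 1], [352, 273, 2, 4, 4], [357, 272, 1, 1, 1]] [[327.0, 264.0], [357.0, 265.0], [326.0, 268.0], [352.8, 274.5], [357.0, 272.0]]
tongs/pot 923
white/milk 1172
tin 0
jar 0
tea 0
spoon 1889
yellows 1409
[62, 62, 63, 71, 88, 109, 126, 133, 136, 136, 133, 131, 130, 130, 130, 131, 130, 126, 112, 89, 64, 49, 41, 41, 45, 49, 52, 52, 52, 51, 51, 51, 51, 50, 51, 51, 51, 51, 51, 51, 51, 52, 53, 55, 61, 68, 74, 75, 70, 62, 55, 52, 51, 51, 51, 51, 51, 50, 50, 50, 50, 50, 50, 51, 51, 51, 53, 55, 62, 70, 77, 79, 75, 67, 59, 53, 51, 50, 50, 50]
```

Request:
{"op": "send_rows", "data": {
  "plan": "0.035 0.426 -0.05 0 0 0 1;0.035 0.426 -0.05 0 0 0 1;0.035 0.426 -0.05 0 0 0 1;0.035 0.426 -0.05 0 0 0 1;0.035 0.426 -0.05 0 0 0 1;0.035 0.426 -0.05 0 0 0 1;0.035 0.426 -0.05 0 0 0 1;0.035 0.426 -0.05 0 0 0 1;0.035 0.426 -0.05 0 0 0 1;0.035 0.426 -0.05 0 0 0 1"
}}

```text
time_s: 32.05
eef_pos: [0.4542, 0.4143, 0.3037]
eef_rot: [-3.141, -0.0, -2.867]
wrist_force: [0.1, -0.6, -1.4]
grip_width: 0.0871
grip_force: 0.0
```

```bash
python3 - <<'E'
from h import *
s=np.ascontiguousarray(capture("scene")[:,:,::-1]);cv2.imwrite("pics/s12.png",s)
J=s.astype(int);a=cv2.imread("pics/scene0.png");d=(np.abs(J-a).max(2)>40)
for nm,w in(("tongs/pot",(310,240,375,315)),("white/milk",(260,190,335,260)),("spoon",(370,210,430,265)),("yellows",(200,135,325,180))):print(nm,int(d[w[1]:w[3],w[0]:w[2]].sum()))
r=win(s,310,230,375,315)&(J[...,2]>110)&(J[...,1]<60)&(J[...,0]<70)
k,l,st,c=cv2.connectedComponentsWithStats(r.astype(np.uint8));print("red",st[1:].tolist())
E
```

```text
tongs/pot 189
white/milk 181
spoon 0
yellows 2
red [[327, 262, 2, 4, 5], [353, 264, 5, 9, 20], [357, 272, 1, 1, 1], [353, 274, 1, 3, 3]]
```

```bash
python3 - <<'E'
from h import *
s=cv2.imread("pics/s12.png").astype(int);a=cv2.imread("pics/scene0.png");d=(np.abs(s-a).max(2)>40)
ys,xs=np.nonzero(d[190:260,260:335]);print(xs.max()+260,ys.max()+190,np.percentile(xs,95)+260)
t=cv2.imread("pics/t10.png");H0=cv2.imread("pics/top0.png")
for n,im in(("t0",a),("t1",s.astype(np.uint8))):
    H=cv2.cvtColor(im,cv2.COLOR_BGR2HSV);W=win(im,255,190,335,260)
    print(n,"milk",rect("scene",W&(H[...,1]>150)&(H[...,0]<15)&(H[...,2]>90)&(H[...,2]<190)&win(im,277,203,320,250),.036))
print(get_obs()["qd"].round(3))
sign_off()
E
```

```text
331 259 328.0
t0 milk [ 526.2 -170.7  117.5   29.3    9.1  495. ]
t1 milk [ 526.2 -170.7  117.5   29.3    9.1  498. ]
[-0.002 -0.002 -0.005 -0.006 -0.002 -0.001 -0.002]
the job is handed in; nothing more can be done
```

The job is handed in at about 32 s: the dark bar lies flush against the fence and end stop, the tongs stand back in their pot, and the pantry goods and the other bars show no movement in the images.

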